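# Brass spacer into the green cup, carousel held with that cup at the arrow

### The job

Pick the brass spacer out of the tray of salvaged parts and put it in the green cup of the carousel. Then turn the carousel until the green cup stands right at the white arrow on its foot, and finish while holding it still there, with the gripper closed on the red handle: do not let go. Leave the other parts in the tray and everything else on the table where it is.

Things in the scene. Friction and masses are not known exactly. Their poses are not given: they have to be found in the camera images.
- spacer: the brass-coloured square bar, 45 x 15 x 15 mm, 60 g, loose, lying flat among other parts on the tray floor at any yaw; origin at its centre, x axis along its 45 mm length
- tray: grey open tray, fixed, 190 (x) x 280 (y) x 30 mm high, walls 4 mm, floor 4 mm thick; origin at the centre of its underside, which stands on the table, so its floor is at height 4 mm. The centres of its five parts lie 73 mm or more apart and at least 40 mm from the walls
- steel_spacer: the silver twin of the brass spacer, 45 x 15 x 15 mm, loose in the tray; not wanted; origin at its centre
- battery: black and copper block battery, 48 x 26 x 17 mm, loose in the tray; not wanted; origin at its centre
- dial_knob: round black knob, 32 mm across, 18 mm high, loose in the tray; not wanted; origin at its centre
- terminal: white terminal strip, 44 x 18 x 16 mm, loose in the tray; not wanted; origin at its centre
- foot: fixed black foot of the carousel: disc 180 mm across with a tongue that reaches 170 mm from the axis along the foot's -x axis and carries the white arrow, which points at the axis; origin on the carousel's vertical axis at table height
- front_place (a point): the point where the centre of the green cup's mouth must come: on the foot, 78 mm from the carousel's axis towards the arrow, 80 mm above the table
- green_mouth (a point): centre of the mouth of the green cup, 80 mm above the table. The cup is round, open at the top, empty, 68 mm outside and 62 mm inside diameter, 50 mm high, fixed on the turntable with its centre 78 mm from the axis. Yellow, red and blue cups of the same size, holding small hardware, stand at 90 degree steps on the same wooden turntable (236 mm across, top 30 mm above the table)
- green_floor (a point): centre of the inner floor of the green cup, 34 mm above the table (its z axis is vertical)
- handle: red bar handle fixed to the turntable above its axis: 60 mm long, 16 mm thick, 34 mm high, its top 131 mm and its underside 97 mm above the table, on a post of 18 mm diameter; origin at the bar's centre on the turntable's axis, 114 mm above the table; x axis along the bar, its -x end always pointing at the green cup. The turntable turns freely either way without stops against a light friction of 0.06 N m, and stays where it is left
- mug: white mug, 80 mm across, 85 mm high, with a handle; bystander; origin under its centre
- spool: solder reel with black flanges, 64 mm across, 45 mm high; bystander; origin under its centre
- screwdriver: red-handled screwdriver, 200 mm long, lying; bystander; origin under its middle
- multimeter: orange multimeter, 150 x 75 x 34 mm, lying; bystander; origin under its centre

How it is judged:
By the outcome, as a careful person would: the job done as asked, in the order asked, and still so for the second after the job is handed in, while the arm keeps its last pose, push and grip.
It also fails if it takes over 67 s, if anything falls off the work surface, if the arm or the gripper's body presses on something with over 40 N, if the wrist force passes 120 N, or if a joint passes its speed limit or range.

### The arm

A 6-joint arm with a two-finger parallel gripper is mounted at the origin on the work surface. World frame = base frame: x ahead of the robot, y to its left, z up, the work surface at z = 0. Lengths are in m, angles in rad, forces in N, time in s.
With the tool pointing down it reaches from about 0.275 to 0.75 m from the base axis. Payload 10.2 kg.
Tool frame: the origin (TCP) lies midway between the tips of the shut fingers; the grasp point (between the pads) lies 19 mm behind it; z points along the fingers, y is the line along which they close (so a half turn about z gives the same grasp; the last joint's range is limited). The gripper opens to 85 mm and grips with 20 to 120 N. Pads are 22 mm wide; open, the fingers measure 114 mm over their backs; the gripper's body (76 mm by 85 mm) begins 54 mm behind the grasp point. The pads swing forward as they close: fully open they stand 13 mm farther back than shut.
Start: joints at [0.933, 0.313, 1.498, -0, 1.331, -0.223], TCP at [0.212, 0.48, 0.231] pointing down, gripper open.
Joint ranges: [-2.94, 2.94], [-0.97, 2.17], [0.19, 2.56], [-1.23, 4.37], [0.02, 3.11], [-2.88, 2.88]. Speed limits (rad/s): [2.39, 2.39, 3.01, 3.14, 3.14, 3.14].

### API

Orientations are given as [roll, pitch, yaw] about the fixed x, y, z axes, in that order (R = Rz(yaw) Ry(pitch) Rx(roll)).
In Python, from station import readout, cams, r gives the robot as it stands. The module is installed in compiled form; this text tells all that it offers.
- The arm moves only by the shell command python3 -m inch 'ROWS' [OPENING]. ROWS is JSON, a list that holds one entry, the list of rows, each a list of 4 numbers: the shift along the tool's x, y, z in cm, then the turn about the tool's z in rad. In form: [[[dx, dy, dz, turn], ...]]. A call has 1 to 20 rows; each row is the pose to reach, as a shift and turn from the pose commanded when the call began, along the tool's axes at that moment; what a row does not reach only later rows make up. A row lasts 1/12 s, in which the tool goes at most 41.7 mm and 7.16 degrees, less where a joint would pass 70% of its speed; a pose out of reach is approached as far as the arm can. A call with a gripper value outside its range is refused whole. OPENING is the finger opening in cm, from 0 to 8.54, set as the call begins (- or left out, the last holds). The fingers move at their own pace and stop on an object; the grip force is fixed at half the most. Time passes only in rows, so rows that repeat a pose let the fingers close. It gives the time, the measured TCP pose, the force, the opening and the grip force at its end, in the units of the state.
- readout.get_state(): the state, without advancing time (a new reading comes with each control period).
- cams.camera(name): name is "side" or "top"; returns a dict with "color" (420x560x3 uint8, blue, green, red), "mtx" (3x3 intrinsics, pixels), "world_from_camera" (4x4, takes a point from camera to world coordinates). Camera axes: x right, y down, z forward; pixel columns grow to the right and rows downward; lengths in m; the calibration is good to about 2 mm. A picture is of the moment at which its call begins. There is no depth.
- r.hand_in(): hands the job in; it is judged then, once.
The state is a dict: "time_s": time; "joint_positions": joint angles; "joint_vel": joint speeds; "joint_torque": joint torques, N m; "position": TCP position; "tool_rot": TCP orientation; "contact_force": force on the tool from outside, world axes, zero at the start; "torque": the same for the moment, N m; "width": opening from 0.0 (shut) to 1.0 (fully open); "gripper_force": force on a finger pad.
Only numpy, scipy, OpenCV 4.12 (cv2) and the standard library are available. Lean on these libraries where they do the work, as an engineer would, in place of code of your own. Each camera call takes 0.05 s, during which the arm holds its last target. There are 200 camera calls.

## Working session

There is one attempt and no reset: what is moved stays moved. The work goes in short steps, Python scripts to look and compute and a shell command to move; the robot and the scene stay as the last step left them, time stands still between calls to the robot, and variables do not carry over. Pictures are saved under pics/ and viewed, at most 10 in all, crops included, and the job is handed in when it is done.

```bash
mkdir -p pics
cat > h.py <<'E'
import numpy as np, cv2
from station import readout, cams, r
def snap(n,f=None):
    c=cams.camera(n)
    if f: cv2.imwrite('pics/'+f,c['color'])
    return c
def ray(c,u,v,z):
    T=np.array(c['world_from_camera']);d=T[:3,:3]@np.linalg.inv(c['mtx'])@np.array([u,v,1.]);o=T[:3,3]
    return o+d*(z-o[2])/d[2]
E
python3 - <<'E'
from h import *
import pickle
for n in('top','side'):
    c=snap(n,n+'0.png'); pickle.dump(c,open(n+'0.pkl','wb')); print(n,np.round(c['world_from_camera'],3).tolist(),np.round(c['mtx'],1).tolist())
print(readout.get_state())
E
```

```text
top [[0.01, -0.994, 0.108, 0.429], [-1.0, -0.01, 0.005, 0.016], [-0.004, -0.108, -0.994, 1.55], [0.0, 0.0, 0.0, 1.0]] [[455.0, 0.0, 279.8], [0.0, 455.0, 205.1], [0.0, 0.0, 1.0]]
side [[-0.876, -0.311, 0.369, -0.01], [-0.482, 0.534, -0.694, 1.192], [0.019, -0.786, -0.618, 1.149], [0.0, 0.0, 0.0, 1.0]] [[504.0, 0.0, 275.4], [0.0, 504.0, 214.3], [0.0, 0.0, 1.0]]
{'time_s': 0.1, 'joint_positions': array([ 9.32619987e-01,  3.13399819e-01,  1.49835416e+00,  6.70330483e-06,
        1.33096058e+00, -2.23409146e-01]), 'joint_vel': array([ 2.28742126e-03, -5.04043054e-04, -2.18298784e-03, -8.89654641e-04,
        3.07017853e-06,  1.14274387e-04]), 'joint_torque': array([ 2.03474039e-03, -4.12898254e+01, -2.60141551e+01, -2.09291593e-04,
        3.06674672e-03,  6.35084007e-05]), 'position': array([0.21144435, 0.48030057, 0.23079195]), 'tool_rot': array([-3.14050006e+00, -2.54913677e-04,  2.72682372e+00]), 'contact_force': array([-0.55635106, -0.60054823,  0.67962042]), 'torque': array([-0.03618271,  0.0434182 , -0.01986575]), 'gripper_force': 0.0, 'width': 1.0031082008781582}
```

View pics/top0.png

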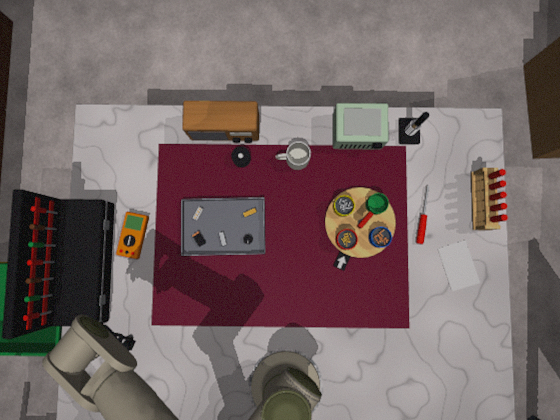

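View pics/side0.png

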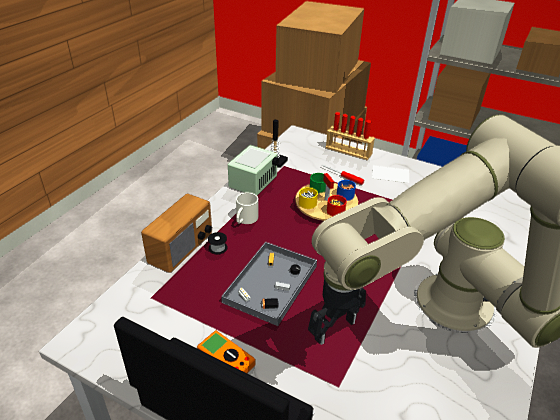

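The top view shows the brass spacer at (249,213), the green cup at (376,203), the handle at about (366,219) and the arrow at (341,262). In the side view the spacer is at (270,259).

```bash
cat >> h.py <<'E'
def blob(c,box,lo,hi):
    u0,v0,u1,v1=box; hsv=cv2.cvtColor(c['color'][v0:v1,u0:u1],cv2.COLOR_BGR2HSV)
    m=cv2.inRange(hsv,np.array(lo),np.array(hi)); n,l,s,ce=cv2.connectedComponentsWithStats(m)
    k=1+np.argmax(s[1:,4]); vs,us=np.nonzero(l==k)
    return np.c_[us+u0,vs+v0].astype(float)
def axis(c,pts,z):
    w=np.array([ray(c,u,v,z)[:2] for u,v in pts]); m=w.mean(0); e,V=np.linalg.eigh(np.cov((w-m).T))
    return m,V[:,1],np.sqrt(12*e)
E
python3 - <<'E'
from h import *
import pickle
t=pickle.load(open('top0.pkl','rb'));s=pickle.load(open('side0.pkl','rb'))
def rep(n,c,p,z):
    m,a,e=axis(c,p,z);print(n,len(p),p.mean(0).round(1),m.round(4),'yaw',round(np.arctan2(a[1],a[0]),3),e.round(3))
B=((15,110,100),(32,255,255))
rep('brass t',t,blob(t,(235,200,262,225),*B),.016)
rep('brass s',s,blob(s,(258,248,282,270),*B),.016)
G=((50,80,20),(85,255,255))
g=blob(t,(360,188,395,218),*G); rep('green',t,g,.08); 
R=((0,170,60),(6,255,255))
rep('handle',t,blob(t,(352,205,380,232),*R),.131)
W=((0,0,190),(180,60,255))
rep('arrow',t,blob(t,(330,250,352,275),*W),.02)
m=blob(t,(320,180,402,262),(10,60,90),(25,200,255)); (cc,rr,_)=cv2.fitEllipse(cv2.convexHull(m.astype(np.float32))); print('table',cc,rr,ray(t,*cc,.03))
c=t['color'];
cv2.imwrite('pics/crop.png',np.hstack([cv2.resize(c[180:280,320:405],None,fx=5,fy=5,interpolation=2),cv2.resize(c[190:260,180:270],(375,500),interpolation=2)]))
E
```

```text
brass t 64 [249.2 212.1] [0.5707 0.1273] yaw 2.008 [0.017 0.045]
brass s 50 [271.1 258. ] [0.5672 0.1286] yaw 2.066 [0.015 0.052]
green 360 [377.  203.1] [ 0.5982 -0.292 ] yaw 2.016 [0.057 0.065]
handle 86 [364.9 219.7] [ 0.5398 -0.2429] yaw 2.428 [0.014 0.06 ]
arrow 2 [342.5 258. ] [ 0.4194 -0.1871] yaw 1.581 [0.    0.008]
table (359.91131591796875, 222.0703887939453) (70.04985046386719, 71.09270477294922) [ 0.53943746 -0.24448353  0.03      ]
```

View pics/crop.png

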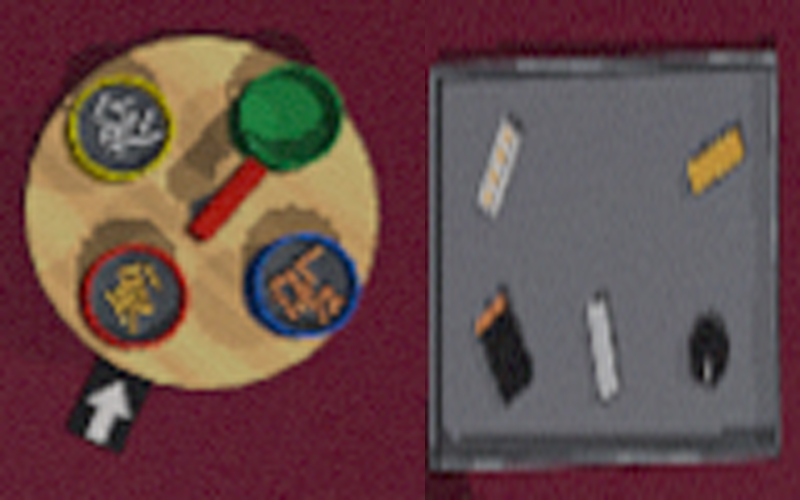

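Brass is at about (0.570, 0.128) with yaw about 2.03. The carousel axis is at about (0.539, -0.244), with the green cup at angle -0.71 from it. Next I move above the spacer.

```bash
python3 -m inch '[[[-4,-1.5,0,0.1],[-8,-3,0,0.2],[-12,-4.5,0,0.3],[-16,-6,1,0.4],[-20,-7.5,2,0.5],[-24,-9,3,0.6],[-28,-10.5,4,0.7],[-32,-12,5,0.7],[-36,-13.5,6,0.7],[-39.5,-15,7,0.7],[-43,-16.3,8,0.7],[-45.5,-17.2,9,0.7],[-47,-17.8,10,0.7],[-47,-17.8,10,0.7],[-47,-17.8,10,0.7],[-47,-17.8,10,0.7]]]' 3.5
python3 - <<'E'
from h import *
import pickle
s=readout.get_state();print(s['position'],s['tool_rot'],s['joint_positions'])
t=pickle.load(open('top0.pkl','rb'))
p=blob(t,(334,252,350,272),(0,0,120),(180,90,255));print(len(p))
a=np.array([.5394,-.2437])
for z in(.0,.01,.02):
    m,v,e=axis(t,p,z);d=m-a;print(z,m,np.linalg.norm(d),np.arctan2(d[1],d[0]),np.arctan2(v[1],v[0]),e)
c=snap('side','s1.png');cv2.imwrite('pics/s1c.png',cv2.resize(c['color'][190:340,200:380],None,fx=4,fy=4))
E
```

```text
time_s: 1.43
position: [0.5695, 0.1289, 0.1316]
tool_rot: [-3.142, -0.0, 2.027]
contact_force: [-0.4, 0.1, -0.9]
width: 0.411
gripper_force: 0.0
[0.56946933 0.12892501 0.13160028] [-3.14151569e+00 -2.82260134e-04  2.02745164e+00] [ 2.20164411e-02  5.31403804e-01  1.44526838e+00  2.43359630e-04
  1.16510915e+00 -4.34734946e-01]
55
0.0 [ 0.40749801 -0.18440466] 0.14461698643539125 2.7191206069012406 2.704492727920635 [0.01839275 0.03695259]
0.01 [ 0.40763528 -0.18311403] 0.14502620946880534 2.7106155374018415 2.704492727920635 [0.01827407 0.03671416]
0.02 [ 0.40777255 -0.1818234 ] 0.1454458636744934 2.7021589383565585 2.7044927279206346 [0.01815539 0.03647573]
```

View pics/s1c.png

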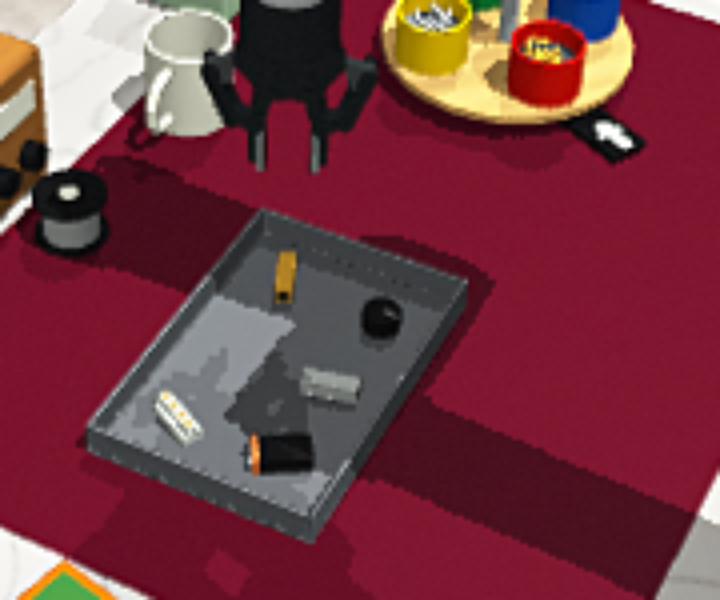

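The gripper hovers over the tray with its tips just behind the brass bar (crop (285,275)). The arrow direction is about 2.705 rad. Descending.

```bash
python3 -m inch '[[[0,0,3,0],[0,0,6,0],[0,0,8.5,0],[0,0,10.5,0],[0,0,11.5,0],[0,0,12,0],[0,0,12.3,0],[0,0,12.4,0],[0,0,12.4,0],[0,0,12.4,0]]]' - && python3 -m inch '[[[0,0,0,0],[0,0,0,0],[0,0,0,0],[0,0,0,0],[0,0,0,0],[0,0,0,0],[0,0,0,0],[0,0,0,0],[0,0,0,0],[0,0,0,0]]]' 0.5
```

```text
time_s: 2.32
position: [0.5705, 0.1283, 0.0083]
tool_rot: [3.14, 0.001, 2.027]
contact_force: [-0.2, -0.3, -0.6]
width: 0.408
gripper_force: 0.0
time_s: 3.15
position: [0.5704, 0.1282, 0.0081]
tool_rot: [3.141, 0.0, 2.027]
contact_force: [-1.5, -1.0, 4.9]
width: 0.153
gripper_force: 60.2
```

```bash
python3 -m inch '[[[0,0,-1,0],[0,0,-3,0],[0,0,-6,0],[0,0,-9,0],[0,0,-12,0],[0,0,-15,0],[0,0,-17,0],[0,0,-18,0],[0,0,-18,0],[0,0,-18,0]]]' -
python3 - <<'E'
from h import *
c=snap('side');cv2.imwrite('pics/s2c.png',cv2.resize(c['color'][160:310,200:380],None,fx=4,fy=4))
E
```

```text
time_s: 3.98
position: [0.5696, 0.1282, 0.1866]
tool_rot: [-3.141, -0.0, 2.027]
contact_force: [-0.5, 0.5, -0.9]
width: 0.156
gripper_force: 59.5
```

View pics/s2c.png

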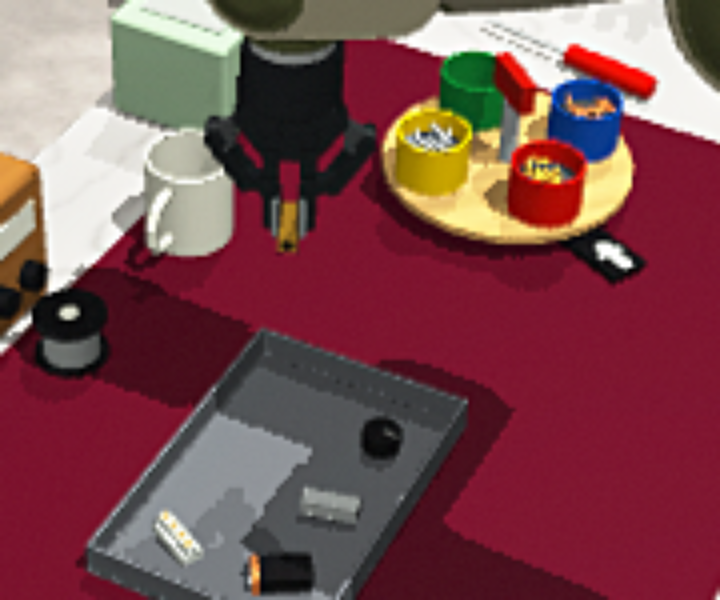

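The brass bar is held level and the other parts are undisturbed. Carrying it to above the green cup.

```bash
python3 -m inch '[[[-2,-0.8,0,-0.05],[-5,-2.1,0,-0.1],[-8.5,-3.5,0,-0.15],[-12,-4.9,0,-0.2],[-15.5,-6.4,0,-0.25],[-19,-7.8,0,-0.3],[-22.5,-9.2,0,-0.35],[-26,-10.7,0,-0.4],[-29.5,-12.1,0,-0.4],[-33,-13.5,0,-0.4],[-36,-14.8,0,-0.4],[-38,-15.6,0,-0.4],[-39.1,-16.05,0,-0.4],[-39.1,-16.05,0,-0.4],[-39.1,-16.05,0,-0.4],[-39.1,-16.05,0,-0.4],[-39.1,-16.05,0,-0.4]]]' -
python3 - <<'E'
from h import *
c=snap('side');d=snap('top')
cv2.imwrite('pics/s3c.png',np.hstack([cv2.resize(c['color'][130:230,280:380],(400,400)),cv2.resize(d['color'][180:280,320:420],(400,400))]))
E
```

```text
time_s: 5.45
position: [0.5983, -0.2919, 0.1874]
tool_rot: [3.141, -0.0, 2.429]
contact_force: [-0.3, 0.9, -1.2]
width: 0.159
gripper_force: 59.5
```

View pics/s3c.png

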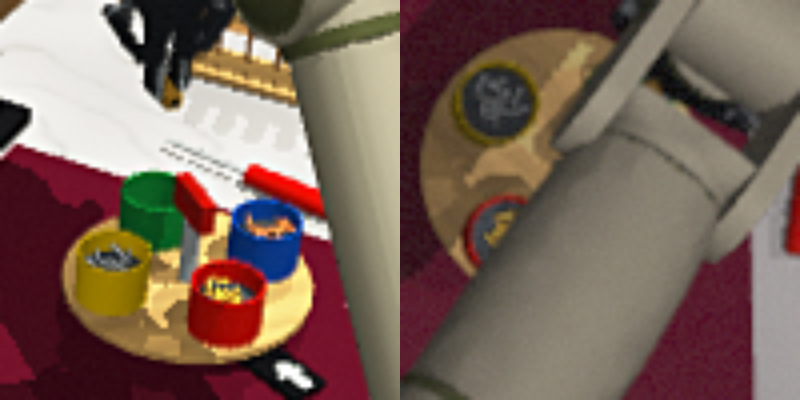

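The side view shows the bar above the green cup, whose mouth centre is at about pixel (318,177). The arm hides the cup in the top view. I'll check the mouth position by casting a ray.

Run:
```python
from h import *
import pickle
s=pickle.load(open('side0.pkl','rb'))
print(ray(s,318.3,176.8,.08))
T=np.linalg.inv(s['world_from_camera'])
for p in([.598,-.2935,.08],[.5983,-.2919,.19]):
    q=s['mtx']@(T@np.r_[p,1])[:3];print(q[:2]/q[2])
t=pickle.load(open('top0.pkl','rb'))
g=blob(t,(360,188,395,218),(50,80,20),(85,255,255)); h=cv2.convexHull(g.astype(np.float32)); print(cv2.minEnclosingCircle(h), ray(t,*cv2.minEnclosingCircle(h)[0],.08))
```

```text
[ 0.59855359 -0.2935427   0.08      ]
[318.42733297 176.84671255]
[320.31936956 152.07160868]
((376.763671875, 203.460205078125), 11.330910682678223) [ 0.59688532 -0.29114948  0.08      ]
```

```bash
python3 -m inch '[[[-0.06,-0.08,1.5,0],[-0.06,-0.08,4,0],[-0.06,-0.08,6.5,0],[-0.06,-0.08,8.5,0],[-0.06,-0.08,10,0],[-0.06,-0.08,11,0],[-0.06,-0.08,11.8,0],[-0.06,-0.08,12.1,0],[-0.06,-0.08,12.1,0],[-0.06,-0.08,12.1,0]]]' - && python3 -m inch '[[[0,0,0,0],[0,0,0,0],[0,0,0,0],[0,0,0,0],[0,0,0,0]]]' 2.2
```

```text
time_s: 6.38
position: [0.5984, -0.2947, 0.0672]
tool_rot: [3.141, 0.001, 2.427]
contact_force: [-0.0, -0.2, -0.5]
width: 0.155
gripper_force: 59.5
time_s: 6.8
position: [0.5981, -0.2946, 0.0665]
tool_rot: [3.142, 0.0, 2.427]
contact_force: [0.6, 0.1, 0.5]
width: 0.256
gripper_force: 0.0
```

```bash
python3 -m inch '[[[0,0,-1.5,0],[0,0,-4,0],[0,0,-7,0],[0,0,-10,0],[0,0,-12,0],[3.5,1.5,-12,0],[7,3.3,-12,0],[10.5,5,-12,0],[14,6.7,-12,0],[17.5,8.4,-12,0],[21,10.1,-12,0],[24.5,11.8,-12,0],[28,13.5,-12,0],[31,15,-12,0],[33,16,-12,0],[33.7,16.3,-12,0],[33.7,16.3,-12,0],[33.7,16.3,-12,0]]]' -
python3 - <<'E'
from h import *
c=snap('side');d=snap('top')
cv2.imwrite('pics/s4c.png',np.hstack([cv2.resize(c['color'][150:230,285:365],(400,400)),cv2.resize(d['color'][180:280,320:420],(400,400))]))
p=blob(d,(352,205,380,232),(0,170,60),(6,255,255));m,a,e=axis(d,p,.131);print(m,np.arctan2(a[1],a[0]),e)
E
```

```text
time_s: 8.3
position: [0.4508, 0.0489, 0.1865]
tool_rot: [3.141, 0.001, 2.427]
contact_force: [0.6, 0.0, 0.5]
width: 0.257
gripper_force: 0.0
[ 0.54015089 -0.24301641] 2.4244212094308377 [0.01466691 0.05940984]
```

View pics/s4c.png

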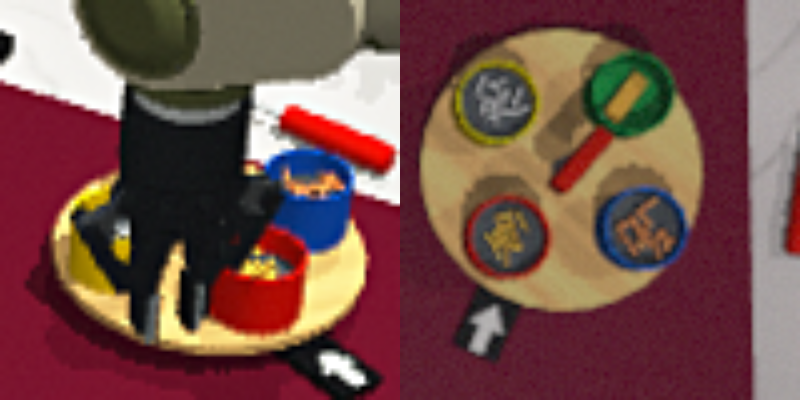

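The top view shows the brass bar lying in the green cup at crop (627,95). The handle is unchanged at yaw 2.424, so I go to it.

```bash
python3 -m inch '[[[-2.5,-1.6,0,0],[-6,-3.8,0,0],[-9.5,-6,0,0],[-13,-8.2,0,0],[-16.5,-10.4,0,0],[-20,-12.6,0,0],[-23,-14.5,0,0],[-25,-15.7,0,0],[-25.9,-16.25,0,0],[-25.9,-16.25,0,0],[-25.9,-16.25,0,0],[-25.9,-16.25,2,0],[-25.9,-16.25,4.5,0],[-25.9,-16.25,6.5,0],[-25.9,-16.25,8,0],[-25.9,-16.25,8.7,0],[-25.9,-16.25,8.7,0],[-25.9,-16.25,8.7,0],[-25.9,-16.25,8.7,0]]]' 4.5
```

```text
time_s: 9.98
position: [0.54, -0.243, 0.1007]
tool_rot: [3.141, 0.002, 2.427]
contact_force: [-0.9, -1.3, -0.3]
width: 0.526
gripper_force: 0.0
```

```bash
python3 -m inch '[[[0,0,0,0],[0,0,0,0],[0,0,0,0],[0,0,0,0],[0,0,0,0],[0,0,0,0],[0,0,0,0],[0,0,0,0]]]' 0.5
```

```text
time_s: 10.65
position: [0.5394, -0.2434, 0.1002]
tool_rot: [-3.141, 0.001, 2.427]
contact_force: [-3.6, -0.7, 6.9]
width: 0.18
gripper_force: 60.2
```

```bash
python3 -m inch '[[[0,0,0,0.03],[0,0,0,0.08],[0,0,0,0.16],[0,0,0,0.24],[0,0,0,0.32],[0,0,0,0.4],[0,0,0,0.48],[0,0,0,0.56],[0,0,0,0.64],[0,0,0,0.72],[0,0,0,0.8],[0,0,0,0.88],[0,0,0,0.96],[0,0,0,1.04],[0,0,0,1.12],[0,0,0,1.2],[0,0,0,1.28],[0,0,0,1.36],[0,0,0,1.4],[0,0,0,1.4]]]' -
```

```text
time_s: 12.32
position: [0.5417, -0.243, 0.1002]
tool_rot: [3.136, -0.002, 1.024]
contact_force: [13.3, 0.9, -0.2]
width: 0.177
gripper_force: 59.1
```

```bash
python3 -m inch '[[[0,0,0,0.03],[0,0,0,0.1],[0,0,0,0.2],[0,0,0,0.3],[0,0,0,0.4],[0,0,0,0.5],[0,0,0,0.6],[0,0,0,0.7],[0,0,0,0.8],[0,0,0,0.9],[0,0,0,1.0],[0,0,0,1.1],[0,0,0,1.2],[0,0,0,1.3],[0,0,0,1.38],[0,0,0,1.44],[0,0,0,1.46],[0,0,0,1.46],[0,0,0,1.46],[0,0,0,1.46]]]' -
python3 - <<'E'
from h import *
c=snap('side');d=snap('top')
print(readout.get_state()['joint_positions'])
cv2.imwrite('pics/s5c.png',np.hstack([cv2.resize(c['color'][150:230,285:365],(400,400)),cv2.resize(d['color'][180:280,320:420],(400,400))]))
E
```

```text
time_s: 13.98
position: [0.5424, -0.2454, 0.1002]
tool_rot: [3.14, -0.01, -0.434]
contact_force: [17.9, -10.9, -6.3]
width: 0.177
gripper_force: 58.9
[-6.21690574e-01  5.85261484e-01  1.44625375e+00  7.72515163e-04
  1.09952220e+00  1.38292860e+00]
```

View pics/s5c.png

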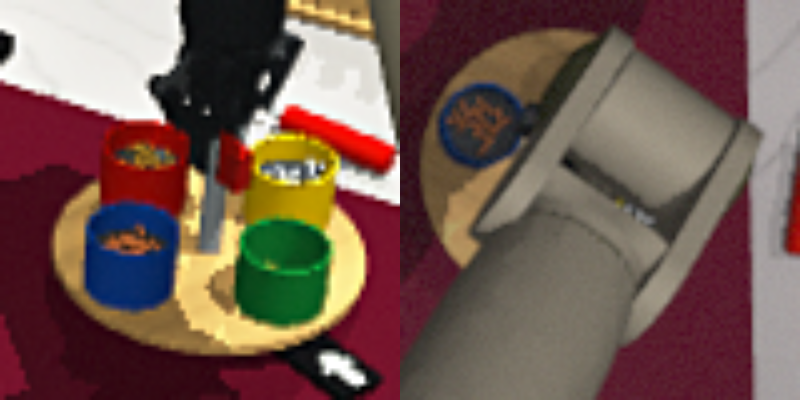

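The side view shows the green cup standing at the arrow, with brass just visible inside at crop (272,265), still held by the handle. I'll measure the angle from the side image.

Run:
```python
from h import *
c=snap('side'); T=np.linalg.inv(c['world_from_camera'])
def proj(p): q=c['mtx']@(T@np.r_[p,1])[:3]; return q[:2]/q[2]
g=blob(c,(325,185,358,220),(45,80,10),(85,255,255)); print('green cols',np.percentile(g[:,0],[0,1,50,99,100]),g[:,0].mean(),g.mean(0))
ar=blob(c,(340,212,365,232),(0,0,140),(180,90,255)); m,v,e=axis(c,ar,.01); print('arrow',m,np.arctan2(v[1],v[0]),e,len(ar))
for A in([.541,-.2445],[.5397,-.2434]):
    d=m-A; print('arrow ang',np.arctan2(d[1],d[0]))
    for th in(2.60,2.65,2.705,2.75,2.80):
        # silhouette of cup wall, z .03-.08
        P=np.array([proj([A[0]+.078*np.cos(th)+.034*np.cos(k),A[1]+.078*np.sin(th)+.034*np.sin(k),z]) for k in np.linspace(0,6.28,60) for z in(.03,.08)])
        h=cv2.convexHull(P.astype(np.float32)); M=cv2.moments(h); print(th,P[:,0].min().round(2),P[:,0].max().round(2),(M['m10']/M['m00']).__round__(2),(M['m01']/M['m00']).__round__(2))
```

```text
green cols [332. 332. 341. 350. 351.] 340.94812680115274 [340.9481268  203.76080692]
arrow [ 0.40438291 -0.18355113] 2.6747925705135045 [0.01954216 0.03730043] 34
arrow ang 2.721962331456375
2.6 328.56 348.74 338.58 204.22
2.65 329.42 349.6 339.44 203.89
2.705 330.33 350.5 340.34 203.5
2.75 331.04 351.21 341.05 203.16
2.8 331.79 351.95 341.8 202.76
arrow ang 2.725172049526949
2.6 328.76 348.96 338.79 204.49
2.65 329.62 349.82 339.65 204.16
2.705 330.53 350.72 340.55 203.77
2.75 331.24 351.43 341.26 203.43
2.8 331.99 352.17 342.01 203.02
```

The green cup is within about 0.02 rad of the arrow. I'll relax the push along the bar, let it settle and check.

```bash
python3 -m inch '[[[0.1,0,0,0],[0.2,0,0,0],[0.3,0,0,0],[0.3,0,0,0],[0.3,0,0,0],[0.3,0,0,0],[0.3,0,0,0],[0.3,0,0,0]]]' -
python3 - <<'E'
from h import *
c=snap('side'); g=blob(c,(325,185,358,220),(45,80,10),(85,255,255)); print(g.mean(0), np.abs(readout.get_state()['joint_vel']).max())
E
```

```text
time_s: 14.8
position: [0.5424, -0.2453, 0.1002]
tool_rot: [3.14, -0.002, -0.434]
contact_force: [-1.8, -4.3, 5.9]
width: 0.173
gripper_force: 60.8
[340.9481268  203.76080692] 0.0014702779826220342
```

```bash
python3 -c "
from h import *
print(r.hand_in())"
```

```text
the job is handed in; nothing more can be done
None
```

The brass spacer is in the green cup, the cup stands at the white arrow to within about 0.02 rad (1.5 mm) by my measurements, and the gripper is still closed on the red handle; the job is handed in at about 15 s.

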